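# Hold a sample tube in the scanner's guard slot

## Robot

A 6-joint arm with a two-finger parallel gripper is mounted at the origin on the work surface. World frame = base frame: x ahead of the robot, y to its left, z up, the work surface at z = 0. Lengths are in m, angles in degrees, forces in N, time in s.
With the tool pointing down it reaches from about 0.25 to 0.8 m from the base axis. Payload 3.9 kg.
Tool frame: the origin (TCP) lies midway between the tips of the shut fingers; the grasp point (between the pads) lies bot.pinch_z behind it (bot.pinch_z is the distance from the TCP to the grasp point, in m); z points along the fingers, y is the line along which they close (so a half turn about z gives the same grasp; the last joint's range is limited). The gripper opens to 85 mm and grips with 20 to 120 N. Pads are 22 mm wide; open, the fingers measure 114 mm over their backs; the gripper's body (76 mm by 85 mm) begins 54 mm behind the grasp point. The pads swing forward as they close: fully open they stand 13 mm farther back than shut.
Start: joints at [67.552, 14.897, -7.913, 67.191, 0, 90], TCP at [0.2, 0.485, 0.231] pointing down, gripper open.
Joint ranges: [-159.42, 159.42], [-47.68, 98.78], [-73.54, 78.23], [-108.79, 121.32], [-90, 84.71], [-180, 180]. Speed limits (degrees/s): [147.25, 147.25, 180, 180, 180, 180].

## Interface

Orientations are given as a 3x3 rotation matrix whose columns are the frame's x, y, z axes.
In Python, from workcell import readout, imaging, ticket, finder, bot gives the robot as it stands.
- The arm moves only by the tool move_arm, never from a script. Its arguments are lists of equal length, an entry for each row: "dr": the turn, a rotation vector about the tool's x, y, z in rad, a list of three; "xyz": the shift along the tool's x, y, z in m, a list of three; "jaw": the opening in per cent of the stroke, from 0 (shut) to 100 (fully open). In form: {"dr": [[rx, ry, rz], ...], "xyz": [[x, y, z], ...], "jaw": [jaw, ...]}. A call has 1 to 5 rows; each row is the pose to reach, as a shift and turn from the pose commanded when the call began, along the tool's axes at that moment; what a row does not reach only later rows make up. A row lasts 1/10 s, in which the tool goes at most 50 mm and 8.59 degrees, less where a joint would pass 70% of its speed; a pose out of reach is approached as far as the arm can. A call with a gripper value outside its range is refused whole. The fingers move at their own pace and stop on an object; the grip force is fixed at half the most. Time passes only in rows, so rows that repeat a pose let the fingers close. It gives the time, the measured TCP pose, the force, the opening and the grip force at its end, in the units of the state.
- readout.get_state(): the state, without advancing time (a new reading comes with each control period).
- imaging.read_camera(name): name is "scene" or "top" or "wrist"; returns a dict with "color" (400x640x3 uint8, red, green, blue), "camera_matrix" (3x3 intrinsics, pixels), "pose" (4x4, takes a point from camera to world coordinates). Camera axes: x right, y down, z forward; pixel columns grow to the right and rows downward; lengths in m; the calibration is good to about 2 mm. A picture is of the moment at which its call begins. There is no depth.
- ticket.close_job(): hands the job in; it is judged then, once.
Trained networks look in a picture, given as the dict that the camera call returned (one of the last four; its "shot" number tells which), for a name from the list of things; names that differ only in an ending like _2 or _b are one class to them, and where a whole thing is asked for, a point or a joint stands for the part that bears it (a point fixed in the world has none). Each returns a list of dicts, best first, with "conf" (0 to 1); they miss things now and then, are a little off and sometimes report something else, mostly with a low value. They report only what shows in the picture. A call takes as long as a camera call.
- finder.boxes_of(target, picture): "uv" ([column, row] in pixels, amid what is visible of it).
- finder.silhouettes(target, picture): "pixels" (400x640 bool, what is visible of it) and "uv" ([column, row] in pixels, amid what is visible of it).
The state is a dict: "time": time; "q": joint angles; "joint_vel": joint speeds; "joint_torque": joint torques, N m; "eef_pos": TCP position; "eef_rot": TCP orientation; "ft_force": force on the tool from outside, world axes, zero at the start; "ft_torque": the same for the moment, N m; "finger_gap": opening from 0.0 (shut) to 1.0 (fully open); "grasp_force": force on a finger pad.
Only numpy, scipy, OpenCV 4.12 (cv2) and the standard library are available. Lean on these libraries where they do the work, as an engineer would, in place of code of your own. Each camera call takes 0.05 s, during which the arm holds its last target. There are 200 camera calls.

## Task

At the blood sample desk, first squeeze the orange trigger of the clamped scanner fully, keep it squeezed for about half a second and let it spring back. Then take the purple-capped tube with the pink band out of the rack and lower it upright, foot first, through the slot in the blue guard plate on top of the reading box until about half of the tube is inside, and finish while still holding it there, hanging still from the gripper, its cap clear above the plate, not wedged against the slot. Leave the other tubes in their holes and everything else on the desk where it is.

Things in the scene. Friction and masses are not known exactly. Their poses are not given: they have to be found in the camera images.
- tube: Tube to be read: 16 mm diameter, 108 mm long, round foot, white label, 30 mm bright pink band (the only one) under a purple cap. The cap, 19 mm in diameter, is the top 25 mm (83 to 108 mm above the foot); grip it there. Origin at the lowest point of the foot, z towards the cap. About 20 g. Starts upright in a 17.5 mm rack hole, foot 8 mm above the desk, 42 mm of it in the hole.
- rack: Black fixed tube rack, 130 (its x) by 190 (its y) mm, 50 mm high, origin at the centre of its underside. A tube stands in each of its six holes, at x = -30, 30 and y = -60, 0, 60 mm; the purple-capped one may be in any. All tubes are of one size, tops 116 mm above the desk. The flat dark spots between are not holes.
- slot (a point): Centre of the slot's mouth in the upper face of the blue guard plate, 125 mm above the desk. The slot goes through the 8 mm plate, 18 mm wide along this frame's x, 36 mm long along its y, slightly chamfered. z up. Below, the white box (fixed, 100 mm in x by 120 mm in y, slot at its centre) is hollow down to 10 mm above the desk.
- grip (a point): Centre of the black pistol grip of the scanner, clamped on its side, 72 mm above the desk. The grip is level, 28 mm wide along this frame's y, 26 mm high (z up), reaching 66 mm towards -x and 50 mm towards +x, where the scanner's body begins (its top 26 mm above this point). The trigger is on the +y side. Free below down to 10 mm above the desk. The slot is 68 mm in +x and 180 mm in +y from here.
- trigger_pad (a point): Point to press on the outer face of the orange trigger blade (44 mm long, 8 mm thick, 18 mm high), 35 mm from its hinge, at the grip's height. It lies about 34 mm to the +y side of the grip's centre line, 24 mm when squeezed: grip and trigger together measure about 48 mm, squeezed 38 mm. It moves level towards -y. It turns with the trigger; axes as the grip's when unpressed.
- trigger (a joint): Angle of the sprung trigger: 0 released, 0.28 rad fully squeezed against its stop; it springs back by itself. The push at the pad is about 2 N at first, 6 N when fully squeezed.
- tube_red: Bystander to leave alone: red-capped tube in the rack, origin at its foot.
- tube_darkred: Bystander to leave alone: dark-red-capped tube in the rack, origin at its foot.
- tube_orange: Bystander to leave alone: orange-capped tube in the rack, origin at its foot.
- tube_yellow: Bystander to leave alone: yellow-capped tube in the rack, origin at its foot.
- tube_cyan: Bystander to leave alone: light-blue-capped tube in the rack, origin at its foot.
- reagent: Bystander to leave alone: reagent bottle standing on the desk, 52 mm in diameter, 120 mm high, origin at the centre of its underside.
- cup: Bystander to leave alone: clear specimen cup standing on the desk, 66 mm in diameter, 60 mm high, origin at the centre of its underside.
- station: Reading station, fixed: an aluminium base plate 170 mm (x) by 350 mm (y), 10 mm thick, that carries the clamped scanner, its trigger and the white reading box with the blue guard plate. Origin at the centre of its underside; its axes are those of slot and grip.

How it is judged (in metres and radians):
On the way, in this order (a step that is already met when the one before it is completed fails the run):
1. the trigger is squeezed (beyond 0.2 rad of 0.28) for 0.3 s (value of joint trigger above 0.2 rad), for 0.3 s.
2. the trigger has sprung back (value of joint trigger below 0.06 rad), for 0.2 s.
3. the tube is lifted out of the rack, its foot above the guard plate (z of tube in the frame of slot above 0 m), for 0.1 s.
4. the tube is down in the slot (z of tube in the frame of slot between -0.07 and -0.035 m and x of tube in the frame of slot between -0.006 and 0.006 m and y of tube in the frame of slot between -0.014 and 0.014 m), for 0.2 s.
At the end, for the whole second after the job is handed in: The tube hangs in the slot from the fingers: foot 35 to 70 mm below the guard plate's upper face and in the slot's outline, tilted less than 0.15 rad, still (under 20 mm/s), held by the fingers (over 1 N), pressing on box and plate with less than 8 N; the trigger released (below 0.06 rad) (all of step 4 and angle between tube's own z axis and vertical below 0.15 rad and contact force between the fingers and tube above 1 N and contact force between tube and station below 8 N and linear speed of tube below 0.02 m/s and value of joint trigger below 0.06 rad); the arm keeps its last pose, push and grip.
It fails at once if another tube, the bottle or the cup is moved by more than 30 mm (distance of any of tube_red, tube_darkred, tube_orange, tube_yellow, tube_cyan, reagent, cup from where it was at the start of the episode above 0.03 m).
It fails at once if the tube is pressed on the reading station with more than 40 N (contact force between tube and station above 40 N).
It also fails if it takes over 64 s, if anything falls off the work surface, if the arm or the gripper's body presses on something with over 40 N, if the wrist force passes 120 N, or if a joint passes its speed limit or range.

## Working session

There is one attempt and no reset: what is moved stays moved. The work goes in short steps, Python scripts to look and compute and a tool call to move; the robot and the scene stay as the last step left them, time stands still between calls to the robot, and variables do not carry over. Pictures are saved under pics/ and viewed, at most 10 in all, crops included, and the job is handed in when it is done.

Besides the shell and the picture viewer there is one more tool, called after "Emit:" by a JSON object that holds its "fn" and its "kwargs", one argument or row to a line. move_arm: Moves the arm, as the interface text tells. Its arguments: {"type":"object","properties":{"dr":{"type":"array","items":{"type":"array","items":{"type":"number"}}},"xyz":{"type":"array","items":{"type":"array","items":{"type":"number"}}},"jaw":{"type":"array","items":{"type":"number"}}},"required":["dr","xyz","jaw"]}

```bash
mkdir -p pics; cat > h.py <<'E'
import numpy as np, cv2
from workcell import readout, imaging, ticket, finder, bot
def shot(n,f=None):
    p=imaging.read_camera(n)
    if f: cv2.imwrite('pics/'+f,p['color'][:,:,::-1])
    return p
def ray(p,uv):
    d=np.linalg.inv(p['camera_matrix'])@np.array([uv[0],uv[1],1.]); T=p['pose']
    return T[:3,3],T[:3,:3]@d
def atz(p,uv,z):
    o,d=ray(p,uv); return o+d*(z-o[2])/d[2]
def proj(p,X):
    T=p['pose']; c=T[:3,:3].T@(np.asarray(X)-T[:3,3]); v=p['camera_matrix']@c; return v[:2]/v[2]
E
python3 - <<'E'
from h import *
s=readout.get_state(); print(s['eef_pos'],s['eef_rot'],s['ft_force'],bot.pinch_z)
t=shot('top','top.png'); c=shot('scene','scene.png')
for nm,p in(('top',t),('scene',c)):
    print(nm,p['pose'][:3].round(3).tolist(),p['camera_matrix'].round(1).tolist())
    for k in['tube','slot','grip','trigger_pad','trigger','reagent','cup','rack','station']:
        try: print(k,[(np.round(b['uv'],1).tolist(),round(b['conf'],2)) for b in finder.boxes_of(k,p)[:2]])
        except Exception as e: print(k,e)
E
```

```text
[0.20020944 0.48457694 0.23046397] [[-9.24220144e-01  3.81859377e-01 -7.36027277e-04]
 [ 3.81860086e-01  9.24218333e-01 -1.82958400e-03]
 [-1.83939024e-05 -1.97199782e-03 -9.99998055e-01]] [ 1.06427926 -0.22532574 -0.53870555] 0.0187
top [[0.005, -0.989, 0.151, 0.382], [-1.0, -0.007, -0.009, 0.009], [0.01, -0.151, -0.988, 1.299]] [[468.2, 0.0, 319.6], [0.0, 468.2, 199.3], [0.0, 0.0, 1.0]]
tube [([401.1, 222.8], 0.46)]
slot [([229.5, 226.1], 0.66)]
grip [([228.2, 224.6], 0.65)]
trigger_pad [([250.9, 234.8], 0.44)]
trigger [([381.5, 207.6], 0.51)]
reagent [([346.8, 151.7], 0.91)]
cup [([293.2, 149.6], 0.78)]
rack [([400.2, 223.1], 0.86)]
station [([232.2, 225.1], 0.76)]
scene [[-0.455, 0.728, -0.513, 0.997], [0.891, 0.381, -0.249, 0.205], [0.014, -0.57, -0.822, 0.747]] [[414.6, 0.0, 320.0], [0.0, 414.6, 198.2], [0.0, 0.0, 1.0]]
tube [([232.6, 143.7], 0.66)]
slot [([444.2, 239.7], 0.77)]
grip [([449.9, 237.2], 0.88)]
trigger_pad [([421.4, 194.1], 0.42)]
trigger [([422.8, 198.3], 0.49)]
reagent [([248.3, 235.6], 0.86)]
cup [([319.3, 273.4], 0.78)]
rack [([242.1, 156.3], 0.58)]
station [([448.9, 236.2], 0.88)]
```

```bash
python3 - <<'E'
import cv2
a=cv2.imread('pics/top.png')[100:300,170:470]; cv2.imwrite('pics/topc.png',cv2.resize(a,None,fx=2.6,fy=2.6,interpolation=2))
E
```

```text
(no output)
```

View pics/topc.png

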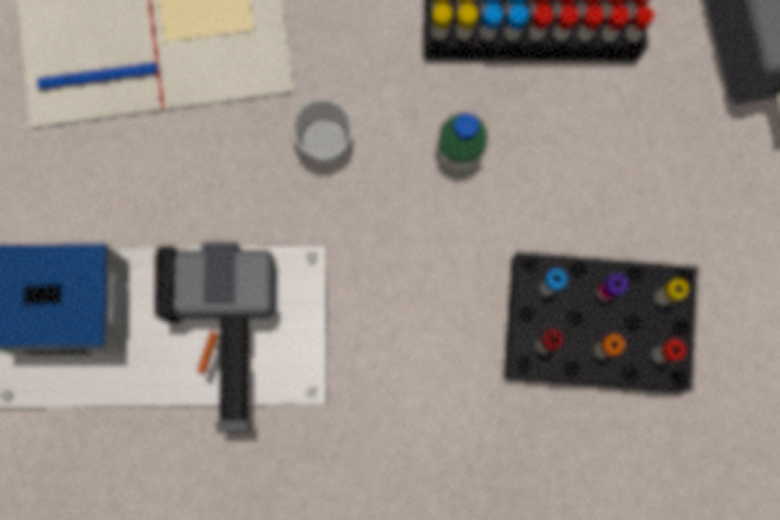

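View pics/scene.png

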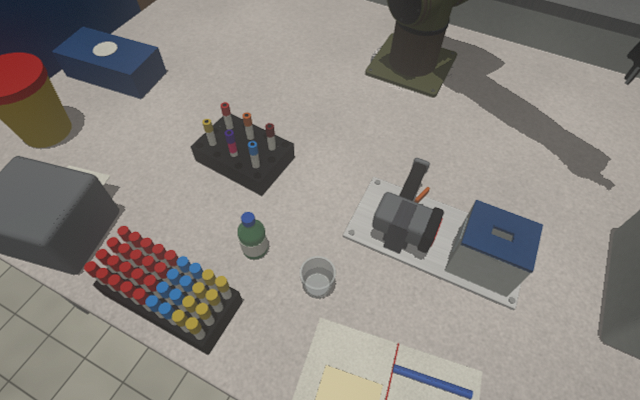

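The top view (crop scale 2.6, offset 170,100) shows the slot at crop (42,294), the grip at (235,370), the orange trigger at (208,353) and the purple cap at (617,285), middle of the row cyan–purple–yellow. In the scene view, station +x is roughly world +x, and the pink band is at (233,150).

```bash
cat > m.py <<'E'
from h import *
def segs(p):
    h=cv2.cvtColor(p['color'],cv2.COLOR_RGB2HSV); H,S,V=[h[:,:,i].astype(int) for i in range(3)]
    return dict(blue=(H>100)&(H<120)&(S>120)&(V>40), purple=(H>125)&(H<150)&(S>90), orange=(H>5)&(H<14)&(S>140),
      dark=(V<60))
def comps(m,amin=8):
    n,l,st,c=cv2.connectedComponentsWithStats(m.astype(np.uint8)); 
    return sorted([(int(st[i,4]),c[i].round(1).tolist(),st[i,:4].tolist(),i) for i in range(1,n) if st[i,4]>=amin],reverse=True),l
E
python3 - <<'E'
from m import *
for nm in('top','scene'):
    p=shot(nm); s=segs(p)
    for k in s:
        c,l=comps(s[k],4)
        for x in c[:7]:
            r=cv2.minAreaRect(np.argwhere(l==x[3])[:,::-1].astype(np.float32)); print(nm,k,x[:3],np.round(r[0],1),np.round(r[1],1),round(r[2],1))
    def R(uv,z): return atz(p,uv,z)[:2].round(4)
    if nm=='top':
        print('slot',R((186.2,213.1),.125),'purple',R((407.3,209.6),.116))
        T=p
    for k in ['trigger','grip','trigger_pad','rack','station']:
        for b in finder.silhouettes(k,p)[:2]:
            ys,xs=np.nonzero(b['pixels']); print(nm,k,round(b['conf'],2),len(xs),xs.min(),xs.max(),ys.min(),ys.max(),np.round(b['uv'],1))
E
```

```text
top blue (3952, [579.4, 259.4], [527, 233, 108, 52]) [580.3 259.3] [ 44.7 104. ] 84.4
top blue (1709, [186.5, 213.5], [163, 195, 48, 38]) [186.5 213.5] [37. 47.] 90.0
top blue (522, [363.8, 93.5], [355, 74, 19, 37]) [364.  92.] [36. 18.] 90.0
top blue (143, [207.2, 128.8], [185, 125, 45, 9]) [207.1 128.9] [ 3.3 44.5] 82.2
top blue (72, [383.7, 206.8], [379, 202, 10, 10]) [383.8 206.8] [9.2 8.5] 45.0
top blue (72, [348.8, 148.2], [345, 144, 9, 10]) [349.  148.5] [9. 8.] 90.0
top purple (74, [407.0, 208.8], [402, 204, 11, 10]) [406.7 208.6] [9.4 9.2] 11.3
top purple (5, [79.4, 365.4], [78, 364, 4, 4]) [ 79.9 365.5] [2.2 3.2] 71.6
top purple (4, [338.8, 117.5], [338, 117, 3, 2]) [339.  117.5] [2. 1.] 0.0
top purple (4, [76.2, 370.0], [75, 369, 3, 3]) [ 76. 370.] [2. 2.] 90.0
top purple (4, [75.8, 353.8], [75, 353, 2, 3]) [ 75.9 353.8] [2.2 0.9] 63.4
top orange (57, [405.8, 232.0], [401, 228, 10, 9]) [405.5 232. ] [8. 9.] 90.0
top orange (30, [578.4, 181.4], [570, 172, 20, 18]) [578.7 181.5] [25.5  3.3] 40.1
top orange (27, [249.6, 234.9], [247, 229, 6, 13]) [249.5 235. ] [ 1.9 13. ] 20.
[... 2324 characters left out ...]
2, 115, 102, 80]) [242.7 151.1] [94.3 59.7] 28.1
scene dark (1896, [183.4, 318.8], [94, 281, 148, 73]) [168.2 291.3] [136.8  69.1] 30.0
scene dark (472, [430.4, 230.0], [418, 208, 25, 44]) [430.7 229.6] [11.5 45.5] 22.6
scene dark (228, [634.2, 58.7], [626, 42, 14, 37]) [633.5  60.1] [12. 37.] 5.2
scene dark (27, [634.8, 75.3], [628, 69, 12, 15]) [634.1  76.5] [ 1.8 17.8] 37.9
scene grip 0.78 14641 343 541 158 310 [449.1 235.8]
scene trigger_pad 0.45 97 415 428 187 202 [425.4 193.6]
scene trigger_pad 0.41 244 224 237 130 156 [230.7 142.5]
scene rack 0.66 178 266 274 125 149 [272.8 136.3]
scene rack 0.63 4351 190 294 116 195 [243.5 156.3]
scene station 0.86 14706 343 542 158 308 [446.8 235.6]
```

```bash
python3 - <<'E'
from m import *
p=shot('top')
R=lambda uv,z: atz(p,uv,z).round(4)[:2]
c=lambda x,y:(x/2.6+170,y/2.6+100)
print('slot',R((186.6,213.5),.125), 'grip',R(c(235,370),.085),R(c(235,320),.085),R(c(235,420),.085))
# plate edges : corner screws
print('screws',R(c(311,258),.01),R(c(311,392),.01),R(c(7,395),.01))
print('edge', R(c(325,247),.01),R(c(325,403),.01))
print('trig',R((249.6,234.9),.081), R((252,229),.081),R((247.3,241),.081))
print('caps',R((407,208.8),.116),R((383.8,206.8),.116), R((405.7,232),.116))
q=shot('scene')
Rq=lambda uv,z: atz(q,uv,z).round(4)[:2]
print('scene slot',Rq((502,235),.125),'purple',Rq((228.8,132.6),.11),'trig',Rq((422.1,193.5),.08),'pred slot',proj(q,[.5235,.3337,.125]))
E
```

```text
slot [0.5227 0.333 ] grip [0.4539 0.1504] [0.5037 0.1516] [0.4047 0.1492]
screws [0.5784 0.0809] [0.4357 0.0787] [0.4307 0.3976]
edge [0.5904 0.066 ] [0.4243 0.0638]
trig [0.4731 0.1793] [0.4885 0.1735] [0.4573 0.1848]
caps [ 0.5396 -0.2248] [ 0.5444 -0.1656] [ 0.4803 -0.2202]
scene slot [0.5314 0.3318] purple [ 0.5386 -0.2327] trig [0.4764 0.1776] pred slot [504.15313419 231.91650517]
```

```bash
cat > go.py <<'E'
# python3 go.py x y z yaw_of_tool_y(deg)
from h import *; import sys
from scipy.spatial.transform import Rotation as Ro
a=[float(v) for v in sys.argv[1:]]; s=readout.get_state(); R=np.array(s['eef_rot']); t=np.radians(a[3])
y=np.array([np.cos(t),np.sin(t),0]); z=np.array([0,0,-1.]); D=np.c_[np.cross(y,z),y,z]
print('xyz',(R.T@(np.array(a[:3])-s['eef_pos'])).round(4).tolist(),'dr',Ro.from_matrix(R.T@D).as_rotvec().round(4).tolist())
print(s['time'],np.round(s['eef_pos'],4),np.round(s['ft_force'],2),round(s['finger_gap'],3),np.round(s['q'],1))
E
python3 go.py .46 .156 .2 90.9
```

```text
xyz [-0.3656, -0.2052, 0.0313] dr [0.0, -0.0, -0.4075]
1.7 [0.2005 0.4852 0.2313] [-0.12 -0.05  0.68] 0.999 [67.6 14.9 -7.9 67.2  0.  90. ]
```

Emit:
{"fn": "move_arm", "kwargs": {
  "dr": [
    [0, 0, -0.136],
    [0, 0, -0.272],
    [0.002, 0, -0.408],
    [0.002, 0, -0.408],
    [0.002, 0, -0.408]
  ],
  "xyz": [
    [-0.04, -0.022, 0.003],
    [-0.08, -0.045, 0.007],
    [-0.12, -0.067, 0.01],
    [-0.16, -0.09, 0.013],
    [-0.2, -0.112, 0.017]
  ],
  "jaw": [100, 100, 100, 100, 100]
}}

```text
time: 2.2
eef_pos: [0.3434, 0.3039, 0.2145]
eef_rot: [[-1.0, -0.017, 0.0], [-0.017, 1.0, -0.002], [-0.0, -0.002, -1.0]]
ft_force: [0.9, 0.4, 1.2]
finger_gap: 0.998
grasp_force: 0.0
```

```bash
python3 go.py .46 .156 .2 90.9
```

```text
xyz [-0.114, -0.1498, 0.0147] dr [-0.0015, 0.0003, 0.0011]
2.2 [0.3434 0.3039 0.2145] [0.94 0.37 1.18] 0.998 [ 41.6   8.9 -18.3  62.8  -0.1  40.6]
```

Emit:
{"fn": "move_arm", "kwargs": {
  "dr": [
    [0, 0, 0],
    [0, 0, 0],
    [0, 0, 0],
    [0, 0, 0],
    [0, 0, 0]
  ],
  "xyz": [
    [-0.03, -0.038, 0.004],
    [-0.06, -0.075, 0.008],
    [-0.09, -0.113, 0.012],
    [-0.114, -0.15, 0.0145],
    [-0.114, -0.15, 0.0145]
  ],
  "jaw": [100, 100, 100, 100, 100]
}}

```text
time: 2.7
eef_pos: [0.4617, 0.1532, 0.1998]
eef_rot: [[-1.0, -0.009, 0.001], [-0.009, 1.0, -0.004], [-0.001, -0.004, -1.0]]
ft_force: [-0.5, 0.7, -0.0]
finger_gap: 1.003
grasp_force: 0.0
```

```bash
python3 - <<'E'
from m import *
p=shot('wrist','w1.png')
s=readout.get_state();print(s['eef_pos'],s['time'])
print(p['pose'][:3].round(3).tolist(),p['camera_matrix'].round(0).tolist())
for k,X in dict(pad=[.46,.184,.072],grip=[.4575,.152,.085],slot=[.5227,.333,.125],tcp=s['eef_pos']).items(): print(k,proj(p,X).round(0))
E
```

```text
[0.46011505 0.15511122 0.19981369] 2.75
[[-0.01, 0.948, 0.319, 0.379], [1.0, 0.01, 0.0, 0.153], [-0.003, 0.319, -0.948, 0.343]] [[280.0, 0.0, 319.0], [0.0, 280.0, 203.0], [0.0, 0.0, 1.0]]
pad [349. 194.]
grip [318. 195.]
slot [517. 279.]
tcp [322. 257.]
```

View pics/w1.png

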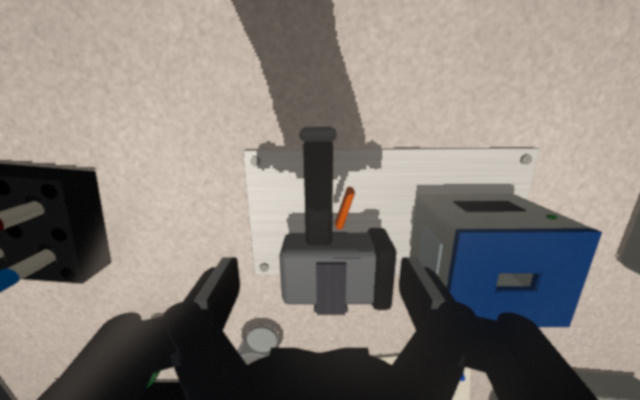

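The wrist view shows the grip at u≈318, the trigger tip at (350,188) and the slot at (517,281); all agree with my predictions to within 2 px. Descending over the grip.

Emit:
{"fn": "move_arm", "kwargs": {
  "dr": [
    [0, 0, 0],
    [0, 0, 0],
    [0, 0, 0],
    [0, 0, 0],
    [0, 0, 0]
  ],
  "xyz": [
    [-0.002, 0.001, 0.035],
    [-0.002, 0.001, 0.075],
    [-0.002, 0.001, 0.115],
    [-0.002, 0.001, 0.15],
    [-0.002, 0.001, 0.15]
  ],
  "jaw": [100, 100, 100, 100, 100]
}}

```text
time: 3.25
eef_pos: [0.456, 0.1576, 0.0463]
eef_rot: [[-1.0, -0.018, -0.01], [-0.018, 1.0, -0.005], [0.01, -0.005, -1.0]]
ft_force: [-1.9, -0.4, -0.3]
finger_gap: 1.001
grasp_force: 0.0
```

Emit:
{"fn": "move_arm", "kwargs": {
  "dr": [
    [0, 0, 0],
    [0, 0, 0],
    [0, 0, 0],
    [0, 0, 0],
    [0, 0, 0]
  ],
  "xyz": [
    [0, 0, 0],
    [0, 0, 0],
    [0, 0, 0],
    [0, 0, 0],
    [0, 0, 0]
  ],
  "jaw": [60, 50, 44, 44, 44]
}}

```text
time: 3.75
eef_pos: [0.4623, 0.157, 0.0526]
eef_rot: [[-1.0, -0.016, 0.004], [-0.016, 1.0, -0.004], [-0.003, -0.004, -1.0]]
ft_force: [-2.1, -4.8, 10.4]
finger_gap: 0.449
grasp_force: 22.6
```

```bash
python3 go.py .462 .156 .05 90.9
```

```text
xyz [0.0003, -0.001, 0.0026] dr [-0.004, 0.0035, 0.0002]
3.75 [0.4623 0.157  0.0526] [-2.08 -4.84 10.36] 0.449 [ 18.9  20.  -30.2  39.7  -0.3  18. ]
```

Emit:
{"fn": "move_arm", "kwargs": {
  "dr": [
    [0, 0, 0],
    [0, 0, 0],
    [0, 0, 0],
    [0, 0, 0],
    [0, 0, 0]
  ],
  "xyz": [
    [0, 0, 0],
    [0, 0, 0],
    [0, 0, 0],
    [0, 0, 0],
    [0, 0, 0]
  ],
  "jaw": [44, 44, 44, 44, 44]
}}

```text
time: 4.25
eef_pos: [0.4623, 0.157, 0.0526]
eef_rot: [[-1.0, -0.016, 0.004], [-0.016, 1.0, -0.004], [-0.004, -0.004, -1.0]]
ft_force: [-2.2, -3.6, 10.2]
finger_gap: 0.446
grasp_force: 22.5
```

```bash
python3 - <<'E'
from m import *
s=readout.get_state();print(s['finger_gap'],s['grasp_force'],s['ft_force'])
p=shot('scene','s2.png'); a=p['color'][140:260,340:500,::-1]; cv2.imwrite('pics/s2c.png',cv2.resize(a,None,fx=4,fy=4,interpolation=2))
E
```

```text
0.4463520344201716 22.499378621578217 [-2.21193612 -3.56044581 10.16227543]
```

View pics/s2c.png

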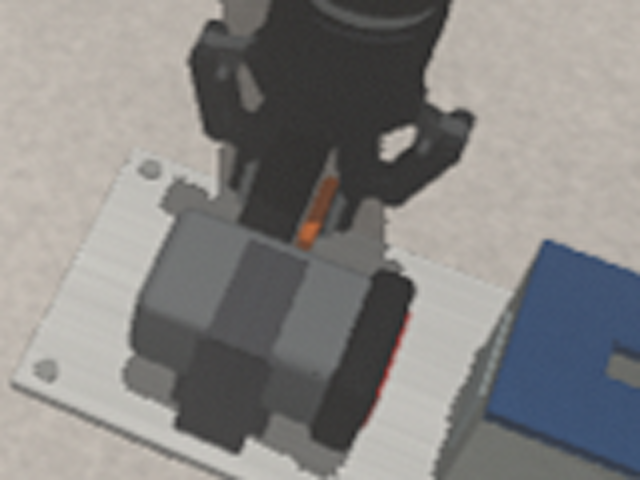

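The crop shows the trigger blade (crop 320,210) pressed nearly parallel to the grip between the fingers. The gap of 38 mm also means it is fully squeezed. Next I release and rise.

Emit:
{"fn": "move_arm", "kwargs": {
  "dr": [
    [0, 0, 0],
    [0, 0, 0],
    [0, 0, 0],
    [0, 0, 0],
    [0, 0, 0]
  ],
  "xyz": [
    [0, 0, 0],
    [0, 0, 0],
    [0, 0, 0],
    [0, 0, 0],
    [0, 0, 0]
  ],
  "jaw": [70, 100, 100, 100, 100]
}}

```text
time: 4.8
eef_pos: [0.4607, 0.1577, 0.0499]
eef_rot: [[-1.0, -0.016, -0.001], [-0.016, 1.0, -0.002], [0.001, -0.002, -1.0]]
ft_force: [-0.2, -0.2, 0.9]
finger_gap: 1.004
grasp_force: 0.0
```

Emit:
{"fn": "move_arm", "kwargs": {
  "dr": [
    [0, 0, 0],
    [0, 0, 0],
    [0, 0, 0],
    [0, 0, 0],
    [0, 0, 0]
  ],
  "xyz": [
    [0, 0, 0],
    [0, 0, -0.035],
    [0, 0, -0.08],
    [0, 0, -0.125],
    [0, 0, -0.17]
  ],
  "jaw": [100, 100, 100, 100, 100]
}}

```text
time: 5.3
eef_pos: [0.4605, 0.158, 0.2216]
eef_rot: [[-1.0, -0.016, -0.001], [-0.016, 1.0, -0.002], [0.001, -0.002, -1.0]]
ft_force: [1.0, 0.0, 0.1]
finger_gap: 0.998
grasp_force: 0.0
```

```bash
python3 - <<'E'
from m import *
p=shot('top'); 
for x in comps(segs(p)['orange'],4)[0][:4]: print(x)
E
python3 go.py .5396 -.2248 .22 90.9; python3 go.py .52 -.2248 .22 85
```

```text
(57, [405.7, 231.9], [401, 228, 10, 9], 6)
(31, [577.3, 180.4], [569, 170, 21, 20], 5)
(22, [567.7, 159.0], [567, 150, 3, 19], 4)
xyz [-0.0688, -0.3854, 0.0093] dr [0.0017, 0.011, 0.0005]
5.35 [0.4645 0.1594 0.2292] [3.03 0.69 3.32] 1.001 [ 19.   11.2 -13.2  65.   -0.1  18.1]
xyz [-0.0492, -0.3851, 0.0091] dr [0.0022, 0.0109, 0.1035]
5.35 [0.4645 0.1594 0.2292] [3.03 0.69 3.32] 1.001 [ 19.   11.2 -13.2  65.   -0.1  18.1]
```

Emit:
{"fn": "move_arm", "kwargs": {
  "dr": [
    [0, 0, 0.03],
    [0, 0, 0.06],
    [0, 0, 0.095],
    [0, 0, 0.095],
    [0, 0, 0.095]
  ],
  "xyz": [
    [-0.006, -0.045, 0.002],
    [-0.014, -0.09, 0.004],
    [-0.022, -0.135, 0.005],
    [-0.03, -0.18, 0.007],
    [-0.038, -0.225, 0.008]
  ],
  "jaw": [100, 80, 60, 60, 60]
}}

```text
time: 5.85
eef_pos: [0.5025, -0.0679, 0.2121]
eef_rot: [[-0.997, 0.078, -0.001], [0.078, 0.997, -0.002], [0.0, -0.002, -1.0]]
ft_force: [0.1, 0.3, -0.2]
finger_gap: 0.603
grasp_force: 0.0
```

```bash
python3 go.py .5396 -.2248 .21 85.4
```

```text
xyz [-0.0493, -0.1535, 0.0024] dr [-0.0019, -0.0004, 0.0018]
5.85 [ 0.5025 -0.0679  0.2121] [ 0.14  0.26 -0.23] 0.603 [ -7.6  13.7 -12.5  63.8  -0.1  -3.1]
```

Emit:
{"fn": "move_arm", "kwargs": {
  "dr": [
    [0, 0, 0],
    [0, 0, 0],
    [0, 0, 0],
    [0, 0, 0],
    [0, 0, 0]
  ],
  "xyz": [
    [-0.015, -0.045, 0.001],
    [-0.03, -0.09, 0.002],
    [-0.043, -0.13, 0.003],
    [-0.049, -0.153, 0.003],
    [-0.049, -0.153, 0.003]
  ],
  "jaw": [60, 60, 60, 60, 60]
}}

```text
time: 6.35
eef_pos: [0.5398, -0.2258, 0.2088]
eef_rot: [[-0.997, 0.083, -0.001], [0.083, 0.997, -0.003], [0.0, -0.003, -1.0]]
ft_force: [-0.5, -0.2, -0.5]
finger_gap: 0.599
grasp_force: 0.0
```

```bash
python3 - <<'E'
from m import *
s=readout.get_state();print(s['eef_pos'],s['time'])
shot('wrist'); shot('wrist'); p=shot('wrist','w2.png')
s=readout.get_state();print(s['eef_pos'],s['time'],s['eef_rot'])
for x in comps(segs(p)['purple'],10)[0][:4]: print(x)
for k in(.116,.091): print(proj(p,[.5396,-.2248,k]))
c=comps(segs(p)['purple'],10)[0][0]
print(atz(p,c[1],.116),atz(p,c[1],.11))
E
```

```text
[ 0.53977966 -0.22583881  0.20876293] 6.35
[ 0.53885814 -0.22188426  0.2092506 ] 6.5 [[-9.96900512e-01  7.86567781e-02 -1.57520020e-03]
 [ 7.86583989e-02  9.96901132e-01 -9.94789534e-04]
 [ 1.49207192e-03 -1.11560892e-03 -9.99998265e-01]]
(351, [313.6, 205.9], [304, 195, 20, 24], 1)
[316.23870409 207.65561576]
[316.48793687 199.18908463]
[ 0.53775701 -0.22701243  0.116     ] [ 0.53980858 -0.22730099  0.11      ]
```

View pics/w2.png

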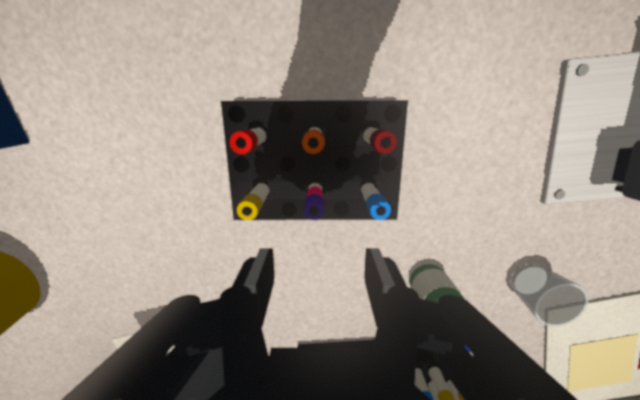

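The wrist view shows the purple cap top at about (314,209), between yellow (247,210) and light blue (380,210). That puts it at (0.540, −0.226), and the fingers straddle its column.

```bash
python3 go.py .540 -.226 .086 85.4
```

```text
xyz [-0.0016, -0.0039, 0.1233] dr [-0.0011, -0.0015, 0.0015]
6.5 [ 0.5389 -0.2219  0.2093] [-0.24 -0.09  0.13] 0.601 [-22.3  21.2  -2.1  66.8  -0.1 -17.8]
```

Emit:
{"fn": "move_arm", "kwargs": {
  "dr": [
    [0, 0, 0],
    [0, 0, 0],
    [0, 0, 0],
    [0, 0, 0],
    [0, 0, 0]
  ],
  "xyz": [
    [0, 0, 0.03],
    [-0.001, -0.002, 0.06],
    [-0.001, -0.002, 0.06],
    [-0.001, -0.002, 0.06],
    [-0.001, -0.002, 0.06]
  ],
  "jaw": [55, 50, 50, 50, 50]
}}

```text
time: 7.0
eef_pos: [0.5412, -0.2243, 0.1516]
eef_rot: [[-0.997, 0.078, 0.002], [0.078, 0.997, -0.003], [-0.002, -0.003, -1.0]]
ft_force: [0.0, 0.3, 0.1]
finger_gap: 0.501
grasp_force: 0.0
```

```bash
python3 - <<'E'
from m import *
p=shot('wrist')
for x in comps(segs(p)['purple'],10)[0][:2]: print(x)
print(proj(p,[.54,-.226,.116]))
E
python3 go.py .540 -.226 .086 85.4
```

```text
(612, [314.2, 227.2], [301, 212, 27, 34], 1)
[316.06370306 232.23694404]
xyz [0.0015, -0.0013, 0.0657] dr [-0.0028, 0.0027, 0.0023]
7.05 [ 0.5414 -0.2246  0.1517] [-0.42  0.45 -0.  ] 0.501 [-22.5  23.1  -7.9  58.8  -0.1 -18. ]
```

Emit:
{"fn": "move_arm", "kwargs": {
  "dr": [
    [0, 0, 0],
    [0, 0, 0],
    [0, 0, 0],
    [0, 0, 0],
    [0, 0, 0]
  ],
  "xyz": [
    [0.001, -0.0024, 0.01],
    [0.001, -0.0024, 0.035],
    [0.001, -0.0024, 0.065],
    [0.001, -0.0024, 0.065],
    [0.001, -0.0024, 0.065]
  ],
  "jaw": [50, 50, 50, 50, 50]
}}

```text
time: 7.55
eef_pos: [0.5386, -0.2271, 0.0848]
eef_rot: [[-0.997, 0.079, -0.001], [0.079, 0.997, -0.002], [0.001, -0.002, -1.0]]
ft_force: [0.3, -0.5, 0.4]
finger_gap: 0.502
grasp_force: 0.0
```

Emit:
{"fn": "move_arm", "kwargs": {
  "dr": [
    [0, 0, 0],
    [0, 0, 0],
    [0, 0, 0],
    [0, 0, 0],
    [0, 0, 0]
  ],
  "xyz": [
    [0, 0, 0],
    [0, 0, 0],
    [0, 0, 0],
    [0, 0, 0],
    [0, 0, 0]
  ],
  "jaw": [35, 25, 10, 10, 10]
}}

```text
time: 8.05
eef_pos: [0.5402, -0.2276, 0.0863]
eef_rot: [[-0.997, 0.079, 0.003], [0.079, 0.997, -0.003], [-0.003, -0.003, -1.0]]
ft_force: [0.0, 0.1, 7.4]
finger_gap: 0.204
grasp_force: 58.5
```

Emit:
{"fn": "move_arm", "kwargs": {
  "dr": [
    [0, 0, 0],
    [0, 0, 0],
    [0, 0, 0],
    [0, 0, 0],
    [0, 0, 0]
  ],
  "xyz": [
    [0, 0, -0.015],
    [0, 0, -0.045],
    [0, 0, -0.085],
    [0, 0, -0.13],
    [0, 0, -0.17]
  ],
  "jaw": [10, 10, 10, 10, 10]
}}

```text
time: 8.55
eef_pos: [0.5388, -0.2267, 0.2567]
eef_rot: [[-0.997, 0.079, -0.0], [0.079, 0.997, -0.002], [0.0, -0.002, -1.0]]
ft_force: [0.7, -0.1, -0.8]
finger_gap: 0.2
grasp_force: 58.9
```

```bash
python3 - <<'E'
from m import *
p=shot('scene','s3.png'); shot('wrist','w3.png')
for k in ['purple']: print(comps(segs(p)[k],10)[0][:2])
s=readout.get_state(); print(proj(p,s['eef_pos']))
E
python3 go.py .523 .333 .26 90.9
```

```text
[]
[215.73915828  75.45258884]
xyz [0.0631, 0.5579, -0.0025] dr [-0.0062, 0.0103, -0.0945]
8.65 [ 0.5421 -0.2281  0.2613] [ 0.99 -0.21 -0.11] 0.205 [-22.8  20.1   4.1  73.3  -0.1 -18.2]
```

View pics/s3.png

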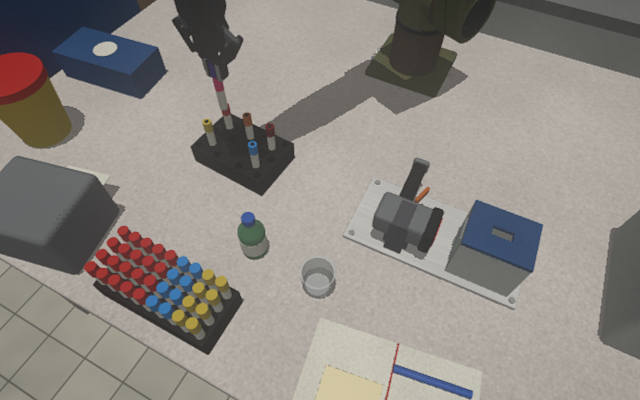

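The scene view shows the tube hanging from the gripper at (220,90) with its pink band visible and its foot clear of the rack. The other five tubes are still in place. Carrying it over to the box.

Emit:
{"fn": "move_arm", "kwargs": {
  "dr": [
    [0, 0, -0.03],
    [0, 0, -0.06],
    [0, 0, -0.094],
    [0, 0, -0.094],
    [0, 0, -0.094]
  ],
  "xyz": [
    [0.003, 0.03, 0],
    [0.007, 0.075, 0],
    [0.013, 0.12, 0],
    [0.018, 0.165, 0],
    [0.024, 0.21, 0]
  ],
  "jaw": [10, 10, 10, 10, 10]
}}

```text
time: 9.15
eef_pos: [0.5309, -0.014, 0.2536]
eef_rot: [[-1.0, -0.015, -0.001], [-0.015, 1.0, -0.002], [0.001, -0.002, -1.0]]
ft_force: [1.2, 0.0, -0.9]
finger_gap: 0.199
grasp_force: 58.9
```

```bash
python3 go.py .523 .333 .26 90.9
```

```text
xyz [0.0028, 0.3471, -0.0071] dr [-0.0019, -0.0014, -0.001]
9.15 [ 0.5309 -0.014   0.2536] [ 1.17  0.01 -0.91] 0.199 [-1.4 15.1 -4.3 70.7 -0.1 -2.3]
```

Emit:
{"fn": "move_arm", "kwargs": {
  "dr": [
    [0, 0, 0],
    [0, 0, 0],
    [0, 0, 0],
    [0, 0, 0],
    [0, 0, 0]
  ],
  "xyz": [
    [0, 0.045, 0],
    [0, 0.09, 0],
    [0.001, 0.135, 0],
    [0.002, 0.18, 0],
    [0.003, 0.225, 0]
  ],
  "jaw": [10, 10, 10, 10, 10]
}}

```text
time: 9.65
eef_pos: [0.5245, 0.211, 0.2532]
eef_rot: [[-1.0, -0.015, -0.001], [-0.015, 1.0, -0.003], [0.001, -0.003, -1.0]]
ft_force: [1.4, -0.5, 0.7]
finger_gap: 0.206
grasp_force: 58.9
```

Emit:
{"fn": "move_arm", "kwargs": {
  "dr": [
    [0, 0, 0],
    [0, 0, 0],
    [0, 0, 0],
    [0, 0, 0],
    [0, 0, 0]
  ],
  "xyz": [
    [0, 0.04, 0],
    [0, 0.08, 0],
    [0, 0.105, 0],
    [0, 0.115, 0],
    [0, 0.115, 0]
  ],
  "jaw": [10, 10, 10, 10, 10]
}}

```text
time: 10.15
eef_pos: [0.523, 0.325, 0.2527]
eef_rot: [[-1.0, -0.017, -0.001], [-0.017, 1.0, -0.003], [0.002, -0.003, -1.0]]
ft_force: [0.4, 0.0, -0.7]
finger_gap: 0.201
grasp_force: 58.9
```

```bash
python3 go.py .523 .333 .26 90.9
```

```text
xyz [-0.0001, 0.008, -0.0073] dr [-0.003, -0.0015, 0.0013]
10.15 [0.523  0.325  0.2527] [ 0.43  0.01 -0.7 ] 0.201 [31.9 23.8  8.5 74.9 -0.1 30.9]
```

Emit:
{"fn": "move_arm", "kwargs": {
  "dr": [
    [0, 0, 0],
    [0, 0, 0],
    [0, 0, 0],
    [0, 0, 0],
    [0, 0, 0]
  ],
  "xyz": [
    [0, 0.008, 0.01],
    [0, 0.008, 0.03],
    [0, 0.008, 0.036],
    [0, 0.008, 0.036],
    [0, 0.008, 0.036]
  ],
  "jaw": [10, 10, 10, 10, 10]
}}

```text
time: 10.65
eef_pos: [0.5235, 0.3315, 0.218]
eef_rot: [[-1.0, -0.014, -0.0], [-0.014, 1.0, -0.002], [0.0, -0.002, -1.0]]
ft_force: [-1.0, -0.4, 0.4]
finger_gap: 0.199
grasp_force: 58.9
```

```bash
python3 - <<'E'
from m import *
w=shot('wrist'); p=shot('scene'); s=readout.get_state(); e=np.array(s['eef_pos']); print(e,s['time'])
for n,q in(('w',w),('s',p)):
    print(n,'slot',proj(q,[.5227,.333,.125]),'tcp',proj(q,e),'foot',proj(q,[e[0],e[1],e[2]-.078]))
a=cv2.resize(p['color'][130:330,400:600,::-1],None,fx=3,fy=3,interpolation=2)[:,:390+10]
b=w['color'][130:330,240:400,::-1]; b=cv2.resize(b,None,fx=2.5,fy=3,interpolation=2)
cv2.imwrite('pics/c4.png',np.hstack([a,b])); cv2.imwrite('pics/w4.png',w['color'][:,:,::-1])
E
```

```text
[0.52390639 0.33208758 0.21861082] 10.75
w slot [320.30173652 205.73503411] tcp [319.17717166 260.6500617 ] foot [319.25035688 213.13263351]
s slot [503.85506646 231.40215032] tcp [525.83817207 201.44125286] foot [506.61173327 227.13108999]
```

View pics/c4.png

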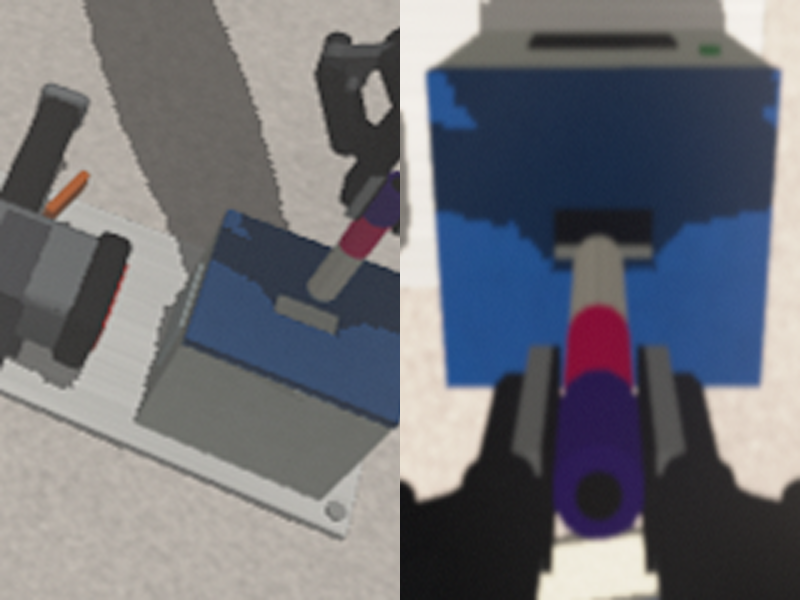

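The composite shows the tube hanging straight. In the wrist view the foot (u≈319, v≈209) sits just above the slot, whose centre is about (321,209). That is a few mm further in +x than I estimated, so I'll check the edges numerically.

```bash
python3 - <<'E'
from m import *
w=shot('wrist'); t=shot('top'); p=shot('scene'); print(readout.get_state()['eef_pos'])
c=w['color'].astype(int)
for u in(306,308,333,336): print(u,[(v,tuple(c[v,u])) for v in range(194,226,2)])
print('row205',[(u,tuple(c[205,u])) for u in list(range(296,308))+list(range(334,346))])
sx=np.array([[-1,-1],[1,-1],[1,1],[-1,1]])
th=np.radians(.9);R2=np.array([[np.cos(th),-np.sin(th)],[np.sin(th),np.cos(th)]])
for n,q in(('w',w),('t',t),('s',p)):
    for nm,h in(('slot',[.009,.018]),('plate',[.05,.06])):
        X=(sx*h)@R2.T+[.5227,.333]
        print(n,nm,[proj(q,[*x,.125]).round(1).tolist() for x in X])
for n,q in(('w',w),('t',t),('s',p)):
    h=cv2.cvtColor(q['color'],cv2.COLOR_RGB2HSV); m=(h[...,0]>100)&(h[...,0]<120)&(h[...,1]>100)
    uv=proj(q,[.5,.36,.125]).astype(int)
    cc,l=comps(m,100)
    for x in cc:
        r=l==x[3]
        if r[max(uv[1]-25,0):uv[1]+25,uv[0]-25:uv[0]+25].any():
            pts=np.argwhere(r)[:,::-1]; hull=cv2.convexHull(pts.astype(np.int32)); ap=cv2.approxPolyDP(hull,4,True)[:,0]
            print(n,x[:3],ap.tolist())
E
```

```text
[0.52378191 0.33236786 0.21847046]
306 [(194, (np.int64(24), np.int64(42), np.int64(68))), (196, (np.int64(24), np.int64(40), np.int64(66))), (198, (np.int64(24), np.int64(35), np.int64(55))), (200, (np.int64(24), np.int64(26), np.int64(33))), (202, (np.int64(22), np.int64(23), np.int64(28))), (204, (np.int64(24), np.int64(25), np.int64(30))), (206, (np.int64(24), np.int64(24), np.int64(29))), (208, (np.int64(24), np.int64(24), np.int64(29))), (210, (np.int64(45), np.int64(44), np.int64(46))), (212, (np.int64(98), np.int64(97), np.int64(91))), (214, (np.int64(93), np.int64(95), np.int64(93))), (216, (np.int64(41), np.int64(50), np.int64(68))), (218, (np.int64(26), np.int64(47), np.int64(78))), (220, (np.int64(33), np.int64(70), np.int64(125))), (222, (np.int64(37), np.int64(80), np.int64(139))), (224, (np.int64(37), np.int64(78), np.int64(137)))]
308 [(194, (np.int64(23), np.int64(41), np.int64(68))), (196, (np.int64(26), np.int64(40), np.int64(66))), (198, (np.int64(26), np.int64(36), np.int64(55))), (200, (np.int64(24), np.int64(24), np.int64(31))), (202, (np.int64(23), np.int64(23
[... 3507 characters left out ...]
9.5, 214.4], [339.9, 195.3]]
w plate [[248.0, 148.6], [256.5, 254.7], [382.7, 254.7], [391.2, 148.5]]
t slot [[193.7, 217.0], [193.9, 209.9], [179.6, 210.0], [179.3, 217.1]]
t plate [[210.0, 233.1], [211.0, 193.7], [163.5, 194.1], [161.9, 233.6]]
s slot [[494.7, 223.5], [492.4, 231.4], [513.3, 239.5], [515.3, 231.4]]
s plate [[476.8, 197.7], [462.6, 240.4], [534.1, 269.1], [543.9, 222.7]]
w (10842, [315.4, 201.5], [251, 153, 136, 105]) [[382, 255], [260, 257], [251, 153], [361, 155], [386, 199]]
t (1296, [190.0, 216.2], [163, 195, 48, 38]) [[210, 195], [209, 232], [163, 231], [163, 215], [174, 195]]
s (1779, [500.3, 244.7], [462, 217, 77, 54]) [[538, 243], [532, 270], [462, 241], [472, 217]]
```

```bash
python3 - <<'E'
from m import *
w=shot('wrist'); e=np.array(readout.get_state()['eef_pos']); print(e)
c=w['color'].astype(int)
for u in(318,320): print(u,[(v,c[v,u].tolist()) for v in range(202,214)])
for r in (216,222): print(r,[(u,c[r,u].tolist()[0]) for u in range(304,337)])
f=np.array([e[0],e[1],e[2]-.078])
rng=np.random.default_rng(0); d=rng.normal(size=(4000,3)); d/=np.linalg.norm(d,axis=1)[:,None]
P=np.array([proj(w,f+[0,0,.008]+.008*x) for x in d]); print('foot sphere v min',P[:,1].min(),'u',P[:,0].min(),P[:,0].max())
h=cv2.cvtColor(w['color'],cv2.COLOR_RGB2HSV)
pur=comps(segs(w)['purple'],50)[0]; print(pur[:2])
a=np.linspace(0,6.28,60)
for z,r in((.108,.0095),(.083,.0095)):
    Q=np.array([proj(w,f+[r*np.cos(t),r*np.sin(t),z]) for t in a]); print(z,Q.min(0),Q.max(0))
E
```

```text
[0.52366672 0.33239968 0.2183101 ]
318 [(202, [24, 24, 29]), (203, [25, 26, 31]), (204, [22, 24, 29]), (205, [23, 25, 31]), (206, [26, 27, 32]), (207, [40, 40, 43]), (208, [70, 69, 67]), (209, [100, 96, 90]), (210, [115, 110, 102]), (211, [121, 116, 106]), (212, [120, 116, 106]), (213, [121, 116, 106])]
320 [(202, [23, 25, 29]), (203, [22, 24, 29]), (204, [23, 23, 30]), (205, [25, 26, 30]), (206, [25, 26, 31]), (207, [42, 42, 44]), (208, [70, 70, 67]), (209, [101, 98, 91]), (210, [115, 111, 101]), (211, [121, 116, 105]), (212, [123, 117, 107]), (213, [121, 116, 105])]
216 [(304, 42), (305, 43), (306, 41), (307, 42), (308, 54), (309, 77), (310, 103), (311, 119), (312, 122), (313, 122), (314, 122), (315, 126), (316, 125), (317, 124), (318, 122), (319, 120), (320, 122), (321, 122), (322, 122), (323, 122), (324, 120), (325, 119), (326, 120), (327, 114), (328, 94), (329, 70), (330, 49), (331, 43), (332, 44), (333, 43), (334, 45), (335, 44), (336, 45)]
222 [(304, 34), (305, 34), (306, 36), (307, 40), (308, 61), (309, 91), (310, 114), (311, 121), (312, 122), (313, 124), (314, 125), (315, 126), (316, 126), (317, 123), (318, 122), (319, 120), (320, 120), (321, 121), (322, 123), (323, 121), (324, 120), (325, 119), (326, 120), (327, 118), (328, 112), (329, 88), (330, 59), (331, 42), (332, 38), (333, 38), (334, 37), (335, 36), (336, 39)]
foot sphere v min 205.82173406670697 u 308.7384247332616 328.34838987768296
[(1508, [319.0, 279.7], [301, 254, 37, 55], 8)]
0.108 [298.20131325 273.98303042] [337.99387568 307.70613837]
0.083 [301.36264872 248.65093439] [335.15908244 278.34780878]
```

Emit:
{"fn": "move_arm", "kwargs": {
  "dr": [
    [0, 0, 0],
    [0, 0, 0],
    [0, 0, 0],
    [0, 0, 0],
    [0, 0, 0]
  ],
  "xyz": [
    [0.0006, 0.001, 0],
    [0.0006, 0.001, 0.005],
    [0.0006, 0.001, 0.012],
    [0.0006, 0.001, 0.02],
    [0.0006, 0.001, 0.02]
  ],
  "jaw": [10, 10, 10, 10, 10]
}}

```text
time: 11.45
eef_pos: [0.5224, 0.3327, 0.1959]
eef_rot: [[-1.0, -0.015, -0.002], [-0.015, 1.0, -0.004], [0.002, -0.004, -1.0]]
ft_force: [1.6, -0.0, -1.5]
finger_gap: 0.2
grasp_force: 58.8
```

```bash
python3 - <<'E'
from m import *
w=shot('wrist'); e=np.array(readout.get_state()['eef_pos']); print(e)
b=cv2.resize(w['color'][150:310,240:400,::-1],None,fx=3.5,fy=3.5,interpolation=2); cv2.imwrite('pics/w5.png',b)
E
python3 go.py .523 .3333 .153 90.9
```

```text
[0.52257278 0.3328338  0.19654612]
xyz [-0.0005, 0.0006, 0.0435] dr [-0.0031, -0.0013, -0.0006]
11.5 [0.5226 0.3328 0.1965] [ 1.04 -0.77 -1.17] 0.208 [32.6 25.2  2.4 67.4 -0.1 31.7]
```

View pics/w5.png

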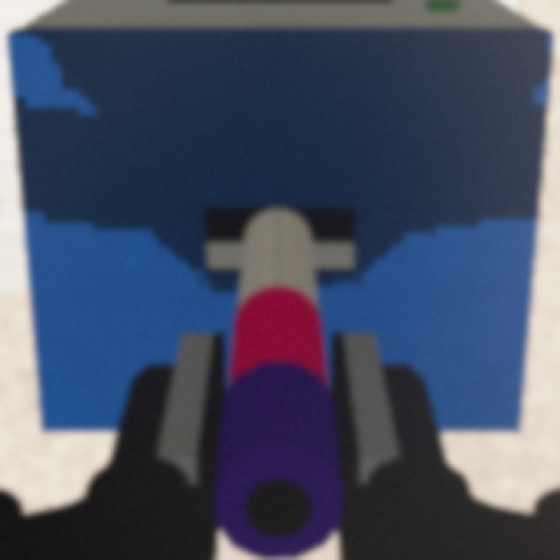

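The wrist crop shows the foot (crop 278,210) centred left to right in the slot (205–355) and just inside its far edge. I nudge +0.5 mm in x and lower gently.

Emit:
{"fn": "move_arm", "kwargs": {
  "dr": [
    [0, 0, 0],
    [0, 0, 0],
    [0, 0, 0],
    [0, 0, 0],
    [0, 0, 0]
  ],
  "xyz": [
    [-0.0005, 0.0005, 0.003],
    [-0.0005, 0.0005, 0.006],
    [-0.0005, 0.0005, 0.009],
    [-0.0005, 0.0005, 0.012],
    [-0.0005, 0.0005, 0.012]
  ],
  "jaw": [10, 10, 10, 10, 10]
}}

```text
time: 12.0
eef_pos: [0.5231, 0.3336, 0.1852]
eef_rot: [[-1.0, -0.015, -0.001], [-0.015, 1.0, -0.002], [0.001, -0.002, -1.0]]
ft_force: [0.6, 1.0, -0.0]
finger_gap: 0.202
grasp_force: 58.9
```

```bash
python3 go.py .523 .3333 .153 90.9
```

```text
xyz [0.0001, -0.0002, 0.0322] dr [-0.0023, -0.0008, -0.0005]
12.0 [0.5231 0.3336 0.1852] [ 0.55  0.99 -0.03] 0.202 [32.6 25.5  1.3 65.8 -0.1 31.7]
```

No force so far, so I continue.

Emit:
{"fn": "move_arm", "kwargs": {
  "dr": [
    [0, 0, 0],
    [0, 0, 0],
    [0, 0, 0],
    [0, 0, 0],
    [0, 0, 0]
  ],
  "xyz": [
    [0, 0, 0.005],
    [0, 0, 0.01],
    [0, 0, 0.015],
    [0, 0, 0.018],
    [0, 0, 0.018]
  ],
  "jaw": [10, 10, 10, 10, 10]
}}

```text
time: 12.5
eef_pos: [0.5231, 0.3335, 0.167]
eef_rot: [[-1.0, -0.015, -0.001], [-0.015, 1.0, -0.003], [0.001, -0.003, -1.0]]
ft_force: [1.9, 0.3, -0.0]
finger_gap: 0.197
grasp_force: 58.9
```

Emit:
{"fn": "move_arm", "kwargs": {
  "dr": [
    [0, 0, 0],
    [0, 0, 0],
    [0, 0, 0],
    [0, 0, 0],
    [0, 0, 0]
  ],
  "xyz": [
    [0, 0, 0.004],
    [0, 0, 0.008],
    [0, 0, 0.012],
    [0, 0, 0.015],
    [0, 0, 0.015]
  ],
  "jaw": [10, 10, 10, 10, 10]
}}

```text
time: 13.0
eef_pos: [0.5231, 0.3335, 0.1521]
eef_rot: [[-1.0, -0.015, -0.001], [-0.015, 1.0, -0.002], [0.001, -0.002, -1.0]]
ft_force: [1.1, 0.3, -0.3]
finger_gap: 0.207
grasp_force: 58.9
```

Emit:
{"fn": "move_arm", "kwargs": {
  "dr": [
    [0, 0, 0],
    [0, 0, 0],
    [0, 0, 0],
    [0, 0, 0],
    [0, 0, 0]
  ],
  "xyz": [
    [0, 0, 0],
    [0, 0, 0],
    [0, 0, 0],
    [0, 0, 0],
    [0, 0, 0]
  ],
  "jaw": [10, 10, 10, 10, 10]
}}

```text
time: 13.5
eef_pos: [0.5232, 0.3336, 0.1528]
eef_rot: [[-1.0, -0.015, -0.0], [-0.015, 1.0, -0.002], [0.0, -0.002, -1.0]]
ft_force: [-0.5, -0.4, 0.6]
finger_gap: 0.202
grasp_force: 58.9
```

```bash
python3 go.py .523 .3333 .153 90.9; python3 - <<'E'
from m import *
w=shot('wrist'); p=shot('scene')
a=cv2.resize(p['color'][130:290,430:590,::-1],None,fx=2.4,fy=2.4,interpolation=2)
b=cv2.resize(w['color'][150:310,240:400,::-1],None,fx=2.4,fy=2.4,interpolation=2); cv2.imwrite('pics/w6.png',np.hstack([a,b]))
E
```

```text
xyz [0.0002, -0.0003, -0.0002] dr [-0.0019, -0.0004, -0.0005]
13.5 [0.5232 0.3336 0.1528] [-0.54 -0.39  0.65] 0.202 [32.6 26.5 -2.1 61.5 -0.1 31.7]
```

View pics/w6.png

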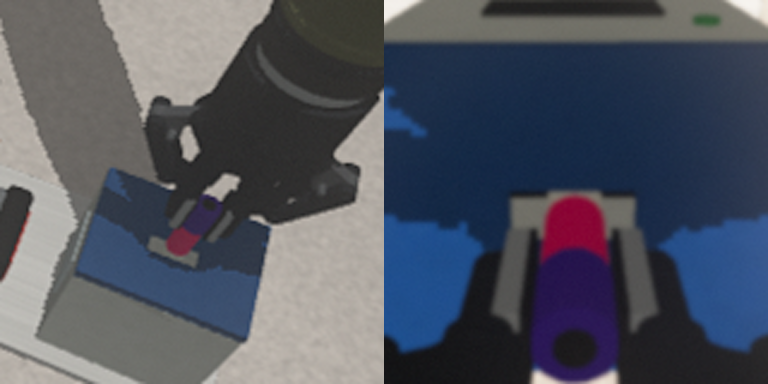

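The composite shows the tube in the slot with the pink band entering at crop (183,248). The cap is clear above the plate, and the measured force is about 0–1 N. Handing in.

```bash
python3 -c "
from h import *
print(ticket.close_job())"
```

```text
the job is handed in; nothing more can be done
None
```

The job is handed in with no verdict shown: the trigger was squeezed, held and released, and the purple-capped tube hangs still from the gripper about 50 mm down in the slot, with about 1 N or less measured at the wrist.

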